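# Lock the red profile template into the plaster-turning jig

## Task

Fit the template with the red wooden grip in the turning jig: lift it out of the rack and slide it edgewise down into the holder's slot until fully home, profiled edge towards the plaster blank. Then turn the knurled lock collar clockwise until you feel the jaw bite, take a fresh grip and throw it over centre, so that its red pointer stays on the red locked mark when you let go. Leave the other template, the finial and the brush where they are.

Things in the scene. Friction and masses are not known exactly. Their poses are not given: they have to be found in the camera images.
- jig: Fixed green-bedded plaster-turning jig: template holder, lock collar beside it, steel wheel 176 mm across with a white plaster blank (top 112 mm above the bench). Origin on the bench under the slot's centre; x along the slot towards the wheel (wheel axis at x=125 mm), y across the slot, z up. Collar axis at x=-15, y=-90 mm. Only a fitted template (131 mm) and the blank stand above the collar.
- slot_mouth (a point): Centre of the holder's slot mouth, 60 mm above the bench; axes as the jig's. Mouth has 1.5 mm 45-degree chamfers. Slot: x=-22 to +22 mm between cheeks with flat tops (60 mm up, to x=-34 and +34), floor 25 mm above the bench, fixed jaw face at y=+4 mm, sliding jaw face at y=-4 mm when the collar is at 0.
- collar (a joint): Collar angle, rad: 0 = open, grows clockwise seen from above; locked mark and stop at 2.4. Starts at 0.15 to 0.55; turns easily (0.2 N m) at first. From about 0.95 the jaw squeezes the template: torque climbs to about 0.5 N m near 1.5 and, let go there, the collar springs back towards 1. Dead centre is at 2.1; beyond it the collar turns lightly to its mark and stays.
- collar_top (a point): Centre of the collar's top face, 68 mm above the bench. Collar: round knurled aluminium, 52 mm diameter, 42 to 68 mm above the bench, with a red pointer stripe; a steel stud cap (18 mm across, 6 mm high) stands in its middle. White dial plate below it (82 mm across, top 40 mm up) has the broad red locked mark on the jig's -y side and a thin black open mark.
- jaw: Brass sliding jaw on the slot's -y side, driven by a rod from the collar. Its origin is 25 mm above the bench under the slot's centre when the collar is at 0 and moves towards the jig's +y by 3.5*(cos(angle-2.1)+0.505) mm (slot 8.1 mm wide at collar angle 0, 7.6 at 0.15, 6.3 at 0.55); it presses the 5 mm template against the fixed jaw.
- red_template: Loose grey metal template, 5 mm thick, about 0.22 kg, upright in either rack place. Origin: middle of its foot; x towards the profiled edge, y through the thickness, z up. Tang x=-20 to 20 mm, 32 mm long, lowest 6 mm narrowed to 36 x 4 mm; shoulders above it x=-32 to 32 mm; top at z=103 mm. Fully home, the shoulders rest on the cheeks and the foot is 28 mm above the bench.
- red_template_grip (a point): In the red wooden grip, 91 mm above the template's foot, x=0; axes as the template's. The grip is 14 mm thick in y and spans x=-32 to 20, z=79 to 103 mm of the template.
- red_template_edge (a point): Lower corner of the red template's profiled edge: x=32, z=37 mm from its foot.
- plain_template: The other template, same sizes but with a plain pale wooden grip and another profile, in the other rack place; to be left alone. Origin at its foot.
- rack: Fixed wooden rack, 80 x 110 mm, origin under its centre on the bench. Two slots along its x at y=-30 and y=+30 mm, each 7 mm wide between walls 60 mm long; slot floor 12 mm, wall tops 40 mm above the bench. Templates stand in them with their x along the rack's x.
- finial: Loose white plaster finial, 60 mm across, 104 mm tall, origin at its foot; to be left alone.
- brush: Loose brush 190 mm long lying on the bench; to be left alone.
Mind the look-alikes: they are no part of the job. Leave any green or purple look-alike of the red_template alone.

How it is judged (in metres and radians):
On the way, in this order (a step that is already met when the one before it is completed fails the run):
1. the red template stands fully home in the slot (z of red_template in the frame of jig below 0.031 m and horizontal distance between red_template and slot_mouth below 0.006 m and x of red_template_edge in the frame of jig above 0.025 m), for 0.2 s.
2. the collar is at its locked mark (value of joint collar above 2.25 rad), for 0.2 s.
At the end, for the whole second after the job is handed in: Red template fully home in the slot (foot within 3 mm of seated height, 6 mm of slot centre, 0.07 rad of upright, profiled edge to the blank), clamped by the jaw with over 20 N and at rest; collar let go and staying at its mark (2.25 rad or more; mark and stop 2.4) (all of step 1 and value of joint collar above 2.25 rad and angle between red_template's own z axis and vertical below 0.07 rad and contact force between jaw and red_template above 20 N and linear speed of red_template below 0.02 m/s); the robot touches nothing.
It fails at once if the other template is pulled out, shifted or knocked over (distance of plain_template from where it was at the start of the episode above 0.015 m or angle between plain_template's own z axis and vertical above 0.35 rad).
It fails at once if the finial is shifted or tipped (distance of finial from where it was at the start of the episode above 0.02 m or angle between finial's own z axis and vertical above 0.3 rad).
It fails at once if the brush is shifted (distance of brush from where it was at the start of the episode above 0.03 m).
It also fails if it takes over 64 s, if anything falls off the work surface, if the arm or the gripper's body presses on something with over 40 N, if the wrist force passes 120 N, or if a joint passes its speed limit or range.

## Robot

A 6-joint arm with a two-finger parallel gripper is mounted at the origin on the work surface. World frame = base frame: x ahead of the robot, y to its left, z up, the work surface at z = 0. Lengths are in m, angles in degrees, forces in N, time in s.
With the tool pointing down it reaches from about 0.3 to 0.75 m from the base axis. Payload 8.5 kg.
Tool frame: the origin (TCP) lies on the centre line of the jaws, within the pads' length; the fingertips stand 17 mm ahead of it and the grasp point (between the pads) lies 2 mm behind it (env.tip_extent is the distance from the TCP to the fingertips, in m); z points along the fingers, y is the direction in which the jaws open and shut (so a half turn about z gives the same grasp; the last joint's range is limited). The gripper opens to 85 mm and grips with 20 to 120 N. Pads are 22 mm wide; open, the fingers measure 114 mm over their backs; the gripper's body (76 mm by 85 mm) begins 54 mm behind the grasp point. The pads swing forward as they close: fully open they stand 13 mm farther back than shut.
Start: joints at [58.539, 21.807, 74.336, -0, 83.858, -12.336], TCP at [0.18, 0.52, 0.248] pointing down, gripper open.
Joint ranges: [-178.18, 178.18], [-50.72, 133.34], [12.68, 142.11], [-81.47, 261.47], [9.98, 163.14], [-165.26, 165.26]. Speed limits (degrees/s): [136.94, 136.94, 180, 180, 180, 180].

## Interface

Orientations are given as a 3x3 rotation matrix whose columns are the frame's x, y, z axes.
In Python, from rig import telemetry, get_image, camera_params, close_job, env gives the robot as it stands.
- The arm moves only by the tool apply_moves, never from a script. Its argument "motion" is a list of rows, each an object of numbers: "tx", "ty", "tz": the shift along the tool's x, y, z in cm; "turn": the turn about the tool's z in degrees; "jaw": the gripper's target within -1 to 1 (fully open at 1, half-way at 0, shut at -1). In form: [{"tx": .., "ty": .., "tz": .., "turn": .., "jaw": ..}, ...]. A call has 1 to 5 rows; each row is the pose to reach, as a shift and turn from the pose measured when the call began, along the tool's axes at that moment; what a row does not reach only later rows make up. A row lasts 1/12 s, in which the tool goes at most 41.7 mm and 7.16 degrees, less where a joint would pass 70% of its speed; a pose out of reach is approached as far as the arm can. A call with a gripper value outside its range is refused whole. The fingers move at their own pace and stop on an object; "squeeze" is the grip in N (left out, the last holds). Time passes only in rows, so rows that repeat a pose let the fingers close. It gives the time, the measured TCP pose, the force and the opening at its end, in the units of the state.
- telemetry.observe(): the state, without advancing time (a new reading comes with each control period).
- get_image(name): name is "side" or "top"; returns (picture, depth): 480x640x3 uint8, red, green, blue; 480x640 float32, m along the optical axis (not along the pixel's ray), 0 where there is no reading.
- camera_params(name): a dict with "fx", "fy", "cx", "cy" (pixels), "rvec" (rotation vector, rad) and "tvec" (3), from world to camera coordinates, as OpenCV has them. Camera axes: x right, y down, z forward; pixel columns grow to the right and rows downward; lengths in m; the calibration is good to about 2 mm. A picture is of the moment at which its call begins. camera_params takes no time and is no camera call.
- close_job(): hands the job in, once; it reports no verdict.
The state is a dict: "time_s": time; "q": joint angles; "qvel": joint speeds; "joint_efforts": joint torques, N m; "position": TCP position; "tool_rot": TCP orientation; "ft_force": force on the tool from outside, world axes, zero at the start; "wrist_torque": the same for the moment, N m; "grip_width": finger opening in m.
Only numpy, scipy, OpenCV 4.12 (cv2) and the standard library are available. Lean on these libraries where they do the work, as an engineer would, in place of code of your own. Each camera call takes 0.05 s, during which the arm holds its last target. There are 200 camera calls.

## Working session

There is one attempt and no reset: what is moved stays moved. The work goes in short steps, Python scripts to look and compute and a tool call to move; the robot and the scene stay as the last step left them, time stands still between calls to the robot, and variables do not carry over. Pictures are saved under pics/ and viewed, about 8 in all and at most 12, crops included, and the job is handed in when it is done.

Besides the shell and the picture viewer there is one more tool, called after "Request:" by a JSON object that holds its "name" and its "arguments". apply_moves: Moves the arm, as the interface text tells. Its arguments: {"type":"object","properties":{"motion":{"type":"array"},"squeeze":{"type":"number"}},"required":["motion"]}

```bash
ls; mkdir -p pics; cat > h.py <<'E'
import numpy as np, cv2
from rig import telemetry, get_image, camera_params, env
def cam(n):
    p=camera_params(n); R=cv2.Rodrigues(np.array(p["rvec"],float))[0]; return p,R,np.array(p["tvec"],float).ravel()
def ray(n,u,v,z):
    p,R,t=cam(n); d=R.T@np.array([(u-p["cx"])/p["fx"],(v-p["cy"])/p["fy"],1.]); c=-R.T@t
    return c+d*(z-c[2])/d[2]
def cloud(n,dep):
    p,R,t=cam(n); v,u=np.mgrid[:480,:640]
    X=np.stack([(u-p["cx"])/p["fx"]*dep,(v-p["cy"])/p["fy"]*dep,dep],-1)
    return (X-t)@R
def proj(n,P):
    p,R,t=cam(n); q=R@np.array(P,float)+t; return q[0]/q[2]*p["fx"]+p["cx"],q[1]/q[2]*p["fy"]+p["cy"]
E
python3 - <<'E'
from h import *
for n in("top","side"):
    im,d=get_image(n); np.savez(n+"0.npz",im=im,d=d); cv2.imwrite(f"pics/{n}0.png",im[...,::-1])
    p,R,t=cam(n); print(n,p["fx"],-R.T@t, R[2])
s=telemetry.observe(); print(s)
E
```

```text
pics
top 504.10754472679974 [ 0.51348972 -0.15372258  0.93007389] [ 0.09249483 -0.00836137 -0.99567806]
side 511.33123165541514 [ 0.20193795 -0.56954651  0.73560937] [ 0.44522672  0.48839861 -0.75049315]
{'time_s': 0.1, 'q': array([ 5.85391935e+01,  2.18384378e+01,  7.43785744e+01,  1.35737908e-03,
        8.38574236e+01, -1.23343988e+01]), 'qvel': array([-0.09877173, -0.07232179, -0.04181391, -0.05982781,  0.06747146,
       -0.04210909]), 'joint_efforts': array([ 4.85161057e-03, -4.49214864e+01, -2.31657851e+01, -8.73275962e-05,
        3.62209365e-03,  4.31638648e-05]), 'position': array([0.18007103, 0.51944413, 0.24777205]), 'tool_rot': array([[-9.44797057e-01,  3.27655360e-01, -6.98137966e-04],
       [ 3.27655965e-01,  9.44796469e-01, -1.09587755e-03],
       [ 3.00528132e-04, -1.26413096e-03, -9.99999156e-01]]), 'ft_force': array([0.98067208, 1.1718653 , 0.10909282]), 'wrist_torque': array([0.0458989 , 0.04811245, 0.00977203]), 'grip_width': 0.08505560946866782}
```

View pics/top0.png

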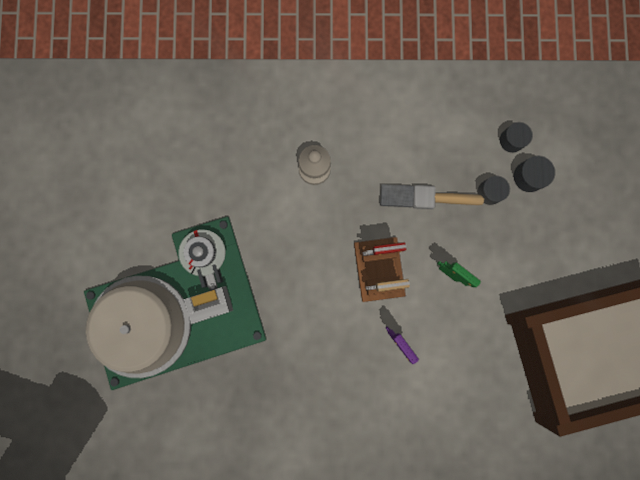

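View pics/side0.png

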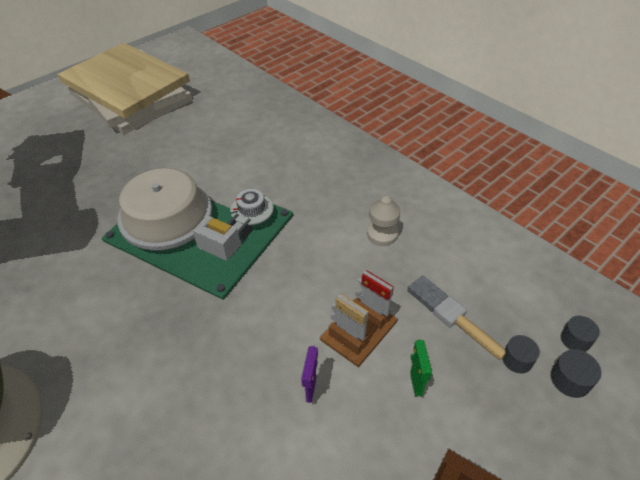

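Top view: the jig is at (170,300), with the collar at (199,251), brass jaw at (205,298) and blank at (130,325). Template candidates are red at (385,249), pale at (387,287), green at (458,273) and purple at (402,345). The one in the rack with the red grip fits the description. I'll confirm it in a crop and measure.

```bash
cat > m.py <<'E'
from h import *
D={n:np.load(n+"0.npz") for n in("top","side")}
t=D["top"]["im"];s=D["side"]["im"]
a=cv2.resize(t[225:310,335:425],(0,0),fx=4.4,fy=4.4,interpolation=cv2.INTER_CUBIC)
b=cv2.resize(s[260:345,310:400],(0,0),fx=4.4,fy=4.4,interpolation=cv2.INTER_CUBIC)
c=cv2.resize(t[210:330,165:275],(0,0),fx=3.2,fy=3.2)[:, :396]
c2=cv2.resize(s[170:270,180:300],(0,0),fx=3.3,fy=2.2*1.0)
def fit(i,h=190,w=396): return cv2.resize(i,(w,h))
o=np.vstack([np.hstack([a,b]),])
cv2.imwrite("pics/crop1.png",o[...,::-1])
cr=cv2.resize(t[215:330,165:275],(0,0),fx=5.2,fy=5.2,interpolation=cv2.INTER_CUBIC)
cv2.imwrite("pics/crop2.png",cr[...,::-1])
for n in D:
    im=D[n]["im"];P=cloud(n,D[n]["d"]);hsv=cv2.cvtColor(im,cv2.COLOR_RGB2HSV)
    z=P[...,2]
    red=((hsv[...,0]<8)|(hsv[...,0]>172))&(hsv[...,1]>150)&(hsv[...,2]>70)
    m=red&(z>0.09)&(z<.14)&(P[...,0]>0.3)&(P[...,0]<0.8)
    q=P[m]; 
    print(n,"redgrip",m.sum(),np.median(q,0),np.percentile(z[m],[5,95]))
    top=m&(z>0.108); (cx,cy),(w,h),an=cv2.minAreaRect(P[top][:,:2].astype(np.float32)*1000); print(" rect mm",cx,cy,w,h,an)
    m=red&(z<.075)&(z>.03)&(P[...,1]>0.05);print(" pointer/mark pts",m.sum()); 
    k,l,st,ce=cv2.connectedComponentsWithStats(m.astype(np.uint8))
    for i in range(1,k): print("  ",st[i,4],ce[i],P[l==i].mean(0))
    # brass
    br=(abs(hsv[...,0].astype(int)-22)<8)&(hsv[...,1]>120)&(P[...,1]>0.05)&(z>0.03)
    print(" brass",br.sum(),P[br].mean(0) if br.any() else 0, cv2.minAreaRect(P[br][:,:2].astype(np.float32)*1000))
    gr=(abs(hsv[...,0].astype(int)-75)<18)&(hsv[...,1]>100)&(P[...,1]>0.05)&(z<.03)&(z>-.01)
    print(" green z",np.median(z[gr]),cv2.minAreaRect(P[gr][:,:2].astype(np.float32)*1000))
    # collar top z ~68, cap 74
    print(" bench z",np.median(z[(hsv[...,1]<60)&(abs(z)<.02)]))
    for nm,lo,hi in(("collar68",.064,.071),("cap74",.0715,.078),("dial",.036,.0425)):
        mm=(z>lo)&(z<hi)&(hsv[...,1]<70)&(np.hypot(P[...,0]-0.567,P[...,1]-.125)<0.06)
        if mm.sum()>5: print(" ",nm,mm.sum(),P[mm].mean(0),cv2.minEnclosingCircle(P[mm][:,:2].astype(np.float32)*1000))
    mm=(z>.105)&(z<.119)&(P[...,1]>.15)&(P[...,1]<.5)&(P[...,0]<.65)&(P[...,0]>.3)
    print(" blank top",mm.sum(),P[mm].mean(0) if mm.any() else 0)
for p in((385,249,.115),(199,251,.068),(205,298,.06),(130,325,.112)): print(p,ray("top",*p))
E
python3 m.py
```

```text
top redgrip 136 [ 0.57450068 -0.27728334  0.1134009 ] [0.10182698 0.11581055]
 rect mm 576.647216796875 -278.2674255371094 13.589396476745605 49.81103515625 7.638542175292969
 pointer/mark pts 29
   18 [195.44444444 232.83333333] [0.60848866 0.05431853 0.04043902]
   6 [190.5        261.16666667] [0.55689439 0.05520632 0.06806514]
   5 [190.2 267.2] [0.54759963 0.0617831  0.04209547]
 brass 17 [0.49179229 0.05222079 0.05817007] ((490.78436279296875, 51.06183624267578), (12.075577735900879, 6.302581787109375), 23.445940017700195)
 green z 0.011288020149631942 ((478.98004150390625, 128.44354248046875), (234.37164306640625, 235.89166259765625), 17.608505249023438)
 bench z -0.0007364353666541246
  collar68 67 [0.52662585 0.12010728 0.06712595] ((549.7645263671875, 113.73614501953125), 55.72929382324219)
  cap74 19 [0.51459646 0.12954879 0.07375677] ((513.84619140625, 134.89328002929688), 20.836143493652344)
  dial 266 [0.5501438  0.10003098 0.04015497] ((562.2442016601562, 121.7244873046875), 59.4959602355957)
 blank top 21 [0.44639267 0.15236079 0.11168593]
side redgrip 271 [ 0.5719695
[... 312 characters left out ...]
(3.995232582092285, 15.848533630371094), 88.04814147949219)
 green z 0.011536561418745098 ((447.06646728515625, 143.309814453125), (191.102783203125, 182.2692413330078), 14.451532363891602)
 bench z -0.00022759700518720175
  collar68 28 [0.54319169 0.09400238 0.06755651] ((551.22509765625, 104.07269287109375), 47.10357666015625)
  dial 70 [0.54079395 0.09841281 0.0406917 ] ((545.5493774414062, 115.86253356933594), 49.265525817871094)
 blank top 23 [0.44759105 0.15286939 0.11159403]
(385, 249, 0.115) [ 0.57436202 -0.27073321  0.115     ]
(199, 251, 0.068) [0.57429877 0.04111248 0.068     ]
(205, 298, 0.06) [0.49422745 0.03093868 0.06      ]
(130, 325, 0.112) [0.45250213 0.13879298 0.112     ]
```

View pics/crop1.png

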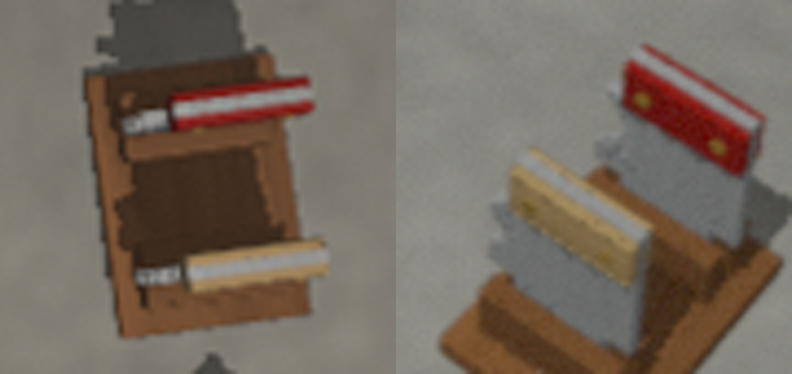

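View pics/crop2.png

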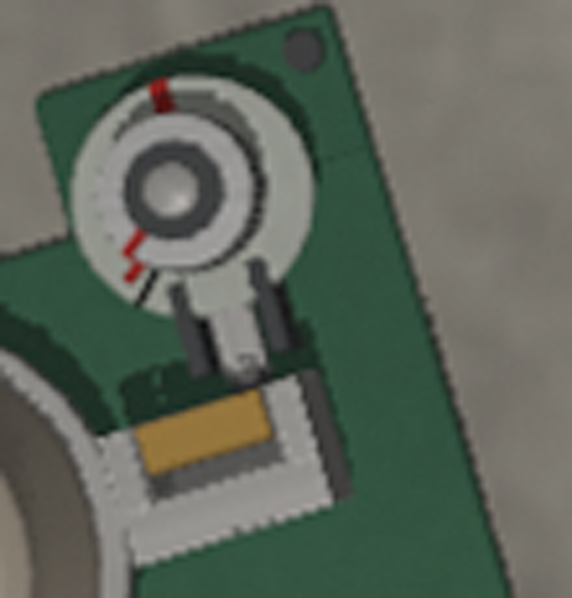

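Crop 1 shows the red grip on the upper template (top view, crop (240,103)). Its bare profiled edge points to image left (crop (145,122)), which is about +y world, so it is confirmed. Crop 2 shows the cap at (175,190), pointer at (133,258), open mark at (147,288), locked mark at (161,96), and holder front corners at (135,565) and (333,500). Next I'll fit the jig pose.

```bash
cat > j.py <<'E'
from h import *
D={n:np.load(n+"0.npz") for n in("top","side")}
im=D["top"]["im"];P=cloud("top",D["top"]["d"]);z=P[...,2]
C=lambda x,y:((x+.5)/5.2-.5+165,(y+.5)/5.2-.5+215)
pts={"collar":(C(182,190),.068,(-15,-90)),"cap":(C(175,190),.074,(-15,-90)),"dial":(C(193,194),.04,(-15,-90)),
"fl":(C(135,565),.06,None),"fr":(C(333,500),.06,None)}
W={k:ray("top",*v[0],v[1]) for k,v in pts.items()}
for k in W: print(k,W[k][:2]*1000)
# wheel/blank: top rim circle + knob
P2=cloud("side",D["side"]["d"])
for n,PP in(("top",P),("side",P2)):
    zz=PP[...,2]; m=(zz>.109)&(zz<.125)&(PP[...,1]>.08)&(PP[...,0]>.3)&(PP[...,0]<.6)&(PP[...,1]<.35)
    q=PP[m];print(n,m.sum(),np.unique((zz[m]*1000).round(),return_counts=True), q.mean(0)*1000)
    for lo,hi in((.09,.11),(.03,.036),(.024,.03),(.036,.042)):
        m=(zz>lo)&(zz<hi)&(PP[...,1]>.08)&(PP[...,0]>.3)&(PP[...,0]<.6)&(PP[...,1]<.35)
        print("  ring",lo,m.sum(),cv2.minEnclosingCircle(PP[m][:,:2].astype(np.float32)*1000) if m.any() else 0)
# holder tops z 58-62
m=(abs(z-.06)<.003)&(P[...,1]>-.02)&(P[...,1]<.12)&(P[...,0]<.53)&(P[...,0]>.42)
print("holder",m.sum(),cv2.minAreaRect(P[m][:,:2].astype(np.float32)*1000))
# posts heights
m=(P[...,1]>0)&(P[...,1]<.06)&(P[...,0]<.56)&(P[...,0]>.5)
print("post z",np.percentile(z[m],[50,80,95,100]))
m=(z>.112)&(z<.118)&(P[...,1]<-.2)&(P[...,1]>-.35)&(P[...,0]>.55)&(P[...,0]<.65)
print("grip",m.sum(),P[m].mean(0),cv2.minAreaRect(P[m][:,:2].astype(np.float32)*1000))
v,u=np.nonzero(m);print(np.c_[u,v].min(0),np.c_[u,v].max(0))
# template-stripe ray: pixels of grey stripe crop ends
K=lambda x,y:((x+.5)/4.4-.5+335,(y+.5)/4.4-.5+225)
for e in((174,112),(313,94)): print("stripe end",ray("top",*K(*e),.115)*1000)
for e in((188,273),(326,255)): print("plain stripe",ray("top",*K(*e),.115)*1000)
E
python3 j.py
```

```text
collar [574.06840728  40.08970944]
cap [573.64583803  41.02305889]
dial [574.67608073  42.62707348]
fl [451.49098303  54.62882388]
fr [472.5660199   -9.81120776]
top 65 (array([109., 110., 111., 112., 113., 114., 115.]), array([ 2,  6, 23, 18,  8,  6,  2])) [446.31081961 147.97590823 111.72409091]
  ring 0.09 5690 ((446.52276611328125, 148.1500244140625), 70.28684997558594)
  ring 0.03 16 ((457.61358642578125, 105.96443176269531), 75.56723022460938)
  ring 0.024 0 0
  ring 0.036 329 ((476.1355285644531, 131.47413635253906), 121.59176635742188)
side 39 (array([109., 110., 111., 112., 113., 114.]), array([ 1,  4, 11, 12, 10,  1])) [447.13996356 149.90108076 111.75541709]
  ring 0.09 3096 ((448.5259704589844, 148.50015258789062), 71.45349884033203)
  ring 0.03 49 ((443.72412109375, 138.239501953125), 86.79319763183594)
  ring 0.024 3 ((389.9729919433594, 90.4292221069336), 14.688211441040039)
  ring 0.036 196 ((470.3182373046875, 142.0023651123047), 112.41014862060547)
holder 980 ((490.1592712402344, 50.52561950683594), (108.48043823242188, 105.87591552734375), 23.02511215209961)
post z [0.03798838 0.0506449  0.06728897 0.07076083]
grip 246 [ 0.57699711 -0.27925239  0.1144647 ] ((576.971923828125, -279.2214660644531), (13.859414100646973, 51.85906219482422), 7.142139911651611)
[374 242] [406 253]
stripe end [ 572.61657333 -253.10268774  115.        ]
stripe end [ 579.30032829 -304.54225362  115.        ]
plain stripe [ 513.50589504 -257.60591604  115.        ]
plain stripe [ 520.06999515 -308.34195953  115.        ]
```

The fit agrees with itself. Collar to wheel is 166.4 mm, as expected, which puts the jig origin at about (483.5, 29.2) with x at 107°. The template grip is at (575.5, −273) with x at 97.3°. Now moving over the rack.

Request:
{"name": "apply_moves", "arguments": {"motion": [{"tx": -2.5, "ty": -2.5, "tz": 0, "turn": 0, "jaw": 0}, {"tx": -5, "ty": -5, "tz": 0, "turn": 0, "jaw": 0}, {"tx": -7.5, "ty": -7.5, "tz": 0, "turn": 0, "jaw": 0}, {"tx": -10, "ty": -10, "tz": 0, "turn": 0, "jaw": 0}, {"tx": -12.5, "ty": -12.5, "tz": 0, "turn": 0, "jaw": 0}]}}

```text
time_s: 0.52
position: [0.2574, 0.3588, 0.2477]
tool_rot: [[-0.945, 0.327, -0.001], [0.327, 0.945, -0.002], [0.001, -0.002, -1.0]]
ft_force: [1.0, 0.4, 0.5]
grip_width: 0.0426
```

Request:
{"name": "apply_moves", "arguments": {"motion": [{"tx": -2.5, "ty": -2.5, "tz": 0, "turn": 0, "jaw": 0}, {"tx": -5, "ty": -5, "tz": 0, "turn": 0, "jaw": 0}, {"tx": -7.5, "ty": -7.5, "tz": 0, "turn": 0, "jaw": 0}, {"tx": -10, "ty": -10, "tz": 0, "turn": 0, "jaw": 0}, {"tx": -12.5, "ty": -12.5, "tz": 0, "turn": 0, "jaw": 0}]}}

```text
time_s: 0.93
position: [0.3347, 0.1982, 0.2477]
tool_rot: [[-0.945, 0.327, -0.001], [0.327, 0.945, -0.002], [0.001, -0.002, -1.0]]
ft_force: [1.4, 0.9, -0.3]
grip_width: 0.0429
```

Request:
{"name": "apply_moves", "arguments": {"motion": [{"tx": -2.5, "ty": -2.5, "tz": 0, "turn": 0, "jaw": 0}, {"tx": -5, "ty": -5, "tz": 0, "turn": 0, "jaw": 0}, {"tx": -7.5, "ty": -7.5, "tz": 0, "turn": 0, "jaw": 0}, {"tx": -10, "ty": -10, "tz": 0, "turn": 0, "jaw": 0}, {"tx": -12.5, "ty": -12.5, "tz": 0, "turn": 0, "jaw": 0}]}}

```text
time_s: 1.35
position: [0.4122, 0.0374, 0.2478]
tool_rot: [[-0.945, 0.327, -0.002], [0.327, 0.945, -0.001], [0.001, -0.002, -1.0]]
ft_force: [0.3, 0.6, 0.4]
grip_width: 0.043
```

Request:
{"name": "apply_moves", "arguments": {"motion": [{"tx": -2.5, "ty": -2.5, "tz": 0, "turn": 0, "jaw": 0}, {"tx": -5, "ty": -5, "tz": 0, "turn": 0, "jaw": 0}, {"tx": -7.5, "ty": -7.5, "tz": 0, "turn": 0, "jaw": 0}, {"tx": -10, "ty": -10, "tz": 0, "turn": 0, "jaw": 0}, {"tx": -12.5, "ty": -12.5, "tz": 0, "turn": 0, "jaw": 0}]}}

```text
time_s: 1.77
position: [0.4898, -0.1234, 0.2476]
tool_rot: [[-0.945, 0.328, -0.002], [0.328, 0.945, -0.001], [0.002, -0.002, -1.0]]
ft_force: [0.4, 0.1, 0.1]
grip_width: 0.0423
```

Request:
{"name": "apply_moves", "arguments": {"motion": [{"tx": -2.5, "ty": -2.5, "tz": 0, "turn": 0, "jaw": 0}, {"tx": -5, "ty": -5, "tz": 0, "turn": 0, "jaw": 0}, {"tx": -7.5, "ty": -7.5, "tz": 0, "turn": 0, "jaw": 0}, {"tx": -10, "ty": -10, "tz": 0, "turn": 0, "jaw": 0}, {"tx": -12.5, "ty": -12.5, "tz": 0, "turn": 0, "jaw": 0}]}}

```text
time_s: 2.18
position: [0.5673, -0.284, 0.2471]
tool_rot: [[-0.945, 0.328, -0.003], [0.328, 0.945, -0.0], [0.003, -0.001, -1.0]]
ft_force: [-0.2, -0.4, 0.3]
grip_width: 0.0429
```

Request:
{"name": "apply_moves", "arguments": {"motion": [{"tx": 0, "ty": 0, "tz": 0, "turn": 7, "jaw": 0}, {"tx": 0, "ty": 0, "tz": 0, "turn": 14, "jaw": 0}, {"tx": 0, "ty": 0, "tz": 0, "turn": 21, "jaw": 0}, {"tx": 0, "ty": 0, "tz": 0, "turn": 28, "jaw": 0}, {"tx": 0, "ty": 0, "tz": 0, "turn": 35, "jaw": 0}]}}

```text
time_s: 2.6
position: [0.5672, -0.284, 0.2465]
tool_rot: [[-0.581, 0.814, -0.004], [0.814, 0.581, 0.0], [0.002, -0.003, -1.0]]
ft_force: [-0.0, 0.3, -0.4]
grip_width: 0.0428
```

Request:
{"name": "apply_moves", "arguments": {"motion": [{"tx": 0, "ty": 0, "tz": 0, "turn": 7, "jaw": 0}, {"tx": 0, "ty": 0, "tz": 0, "turn": 14, "jaw": 0}, {"tx": 0, "ty": 0, "tz": 0, "turn": 21, "jaw": 0}, {"tx": 0, "ty": 0, "tz": 0, "turn": 28, "jaw": 0}, {"tx": 0, "ty": 0, "tz": 0, "turn": 28, "jaw": 0}]}}

```text
time_s: 3.02
position: [0.5671, -0.284, 0.246]
tool_rot: [[-0.126, 0.992, -0.005], [0.992, 0.126, 0.001], [0.001, -0.004, -1.0]]
ft_force: [0.4, 0.4, 0.1]
grip_width: 0.0428
```

```bash
cat > g.py <<'E'
import sys
from h import *
def to(x,y,z,psi):
    s=telemetry.observe();R=s["tool_rot"];p=s["position"]
    d=R.T@(np.array([x,y,z])/1000-p)*100
    cur=np.degrees(np.arctan2(R[1,1],R[0,1]))
    print("t",round(s["time_s"],2),"pos",(p*1000).round(1),"psi",cur.round(2),"tilt z",R[:,2].round(4),"F",s["ft_force"].round(1),"T",s["wrist_torque"].round(2),"w",round(s["grip_width"]*1000,1),"q",s["q"].round(1))
    print("shift cm",d.round(2),"turn",round((cur-psi+180)%360-180,2))
if __name__=="__main__": to(*map(float,sys.argv[1:]))
E
python3 g.py 575.5 -273 102 7.3
cat >> j.py <<'E'
print("---")
o=np.array([483.5,29.2]);a=np.radians(107.2);ex=np.array([np.cos(a),np.sin(a)]);ey=np.array([-ex[1],ex[0]])
for c,zz in(((150,497),.06),((285,460),.06),((150,473),.058),((272,437),.058),((135,420),.06),((135,565),.06),((333,500),.06),((320,372),.06)):
    w=ray("top",*C(*c),zz)[:2]*1000-o;print(c,(w@ex).round(1),(w@ey).round(1))
E
python3 j.py|sed -n '/---/,$p'
```

```text
t 3.02 pos [ 567.1 -284.   246. ] psi 7.26 tilt z [-4.5e-03  9.0e-04 -1.0e+00] F [0.4 0.4 0.1] T [-0.   -0.02  0.01] w 42.8 q [-37.2  30.7  59.7  -0.1  89.8 -44.5]
shift cm [ 0.96  1.04 14.4 ] turn -0.04
---
(150, 497) 23.0 3.3
(285, 460) -22.6 4.8
(150, 473) 21.3 -4.3
(272, 437) -20.3 -3.8
(135, 420) 20.8 -22.4
(135, 565) 33.8 23.1
(333, 500) -34.0 22.0
(320, 372) -41.7 -19.5
```

Request:
{"name": "apply_moves", "arguments": {"motion": [{"tx": 0.95, "ty": 1.05, "tz": 0, "turn": 0, "jaw": 0}, {"tx": 0.95, "ty": 1.05, "tz": 3, "turn": 0, "jaw": 0}, {"tx": 0.95, "ty": 1.05, "tz": 6, "turn": 0, "jaw": 0}, {"tx": 0.95, "ty": 1.05, "tz": 8, "turn": 0, "jaw": 0}, {"tx": 0.95, "ty": 1.05, "tz": 9.5, "turn": 0, "jaw": 0}]}}

```text
time_s: 3.43
position: [0.5751, -0.2726, 0.1484]
tool_rot: [[-0.131, 0.991, -0.007], [0.991, 0.131, 0.003], [0.004, -0.007, -1.0]]
ft_force: [0.5, 0.1, 0.1]
grip_width: 0.0428
```

Request:
{"name": "apply_moves", "arguments": {"motion": [{"tx": 0, "ty": 0, "tz": 2, "turn": 0, "jaw": 0}, {"tx": 0, "ty": 0, "tz": 4, "turn": 0, "jaw": 0}, {"tx": 0, "ty": 0, "tz": 4.8, "turn": 0, "jaw": 0}, {"tx": 0, "ty": 0, "tz": 4.8, "turn": 0, "jaw": 0}]}}

```text
time_s: 3.77
position: [0.574, -0.2719, 0.0984]
tool_rot: [[-0.133, 0.991, -0.011], [0.991, 0.133, 0.005], [0.007, -0.01, -1.0]]
ft_force: [-0.0, -0.4, -0.9]
grip_width: 0.0428
```

```bash
python3 g.py 575.5 -273 102 7.3; python3 - <<'E'
from h import *
o=[]
for n in("top","side"):
    im,d=get_image(n); u,v=map(int,proj(n,[.575,-.273,.11])); u=min(max(u,60),580);v=min(max(v,60),420)
    o.append(cv2.resize(im[v-60:v+60,u-60:u+60],(396,396),interpolation=cv2.INTER_CUBIC))
cv2.imwrite("pics/g1.png",np.hstack(o)[...,::-1])
E
```

```text
t 3.77 pos [ 574.  -271.9   98.4] psi 7.66 tilt z [-0.0108  0.0054 -0.9999] F [-0.  -0.4 -0.9] T [-0.02  0.02  0.02] w 42.8 q [-36.   38.   71.5  -0.1  71.2 -43.6]
shift cm [-0.12  0.13 -0.36] turn 0.36
```

View pics/g1.png

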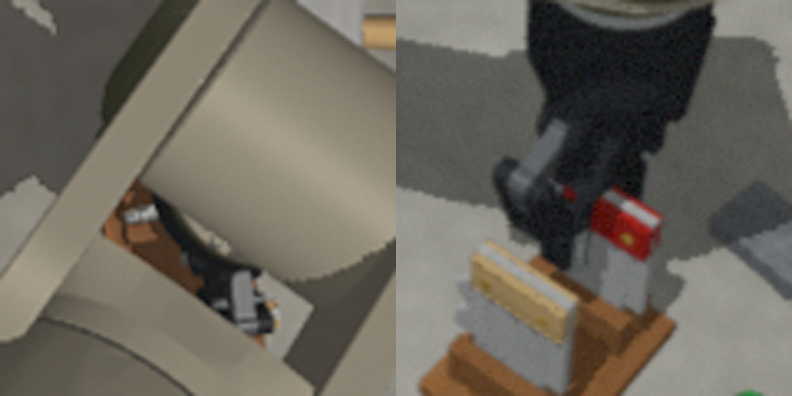

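The fingers straddle the red grip (side crop (570,190)) and are clear of the pale template. Closing.

Request:
{"name": "apply_moves", "arguments": {"motion": [{"tx": -0.1, "ty": 0.1, "tz": -0.3, "turn": 0.4, "jaw": 0}, {"tx": -0.1, "ty": 0.1, "tz": -0.3, "turn": 0.4, "jaw": -0.6}, {"tx": -0.1, "ty": 0.1, "tz": -0.3, "turn": 0.4, "jaw": -1}, {"tx": -0.1, "ty": 0.1, "tz": -0.3, "turn": 0.4, "jaw": -1}, {"tx": -0.1, "ty": 0.1, "tz": -0.3, "turn": 0.4, "jaw": -1}], "squeeze": 60}}

```text
time_s: 4.28
position: [0.5766, -0.2738, 0.1053]
tool_rot: [[-0.126, 0.992, -0.005], [0.992, 0.126, 0.001], [0.002, -0.005, -1.0]]
ft_force: [-2.0, -0.2, 6.1]
grip_width: 0.0131
```

Request:
{"name": "apply_moves", "arguments": {"motion": [{"tx": 0, "ty": 0, "tz": 0, "turn": 0, "jaw": -1}, {"tx": 0, "ty": 0, "tz": 0, "turn": 0, "jaw": -1}, {"tx": 0, "ty": 0, "tz": 0, "turn": 0, "jaw": -1}]}}

```text
time_s: 4.53
position: [0.5765, -0.2738, 0.1054]
tool_rot: [[-0.126, 0.992, -0.005], [0.992, 0.126, 0.001], [0.002, -0.005, -1.0]]
ft_force: [-0.4, 0.2, 1.3]
grip_width: 0.0132
```

```bash
python3 g.py 575.5 -273 102 7.3
```

```text
t 4.53 pos [ 576.5 -273.8  105.4] psi 7.22 tilt z [-0.0052  0.0012 -1.    ] F [-0.4  0.2  1.3] T [0.05 0.06 0.05] w 13.2 q [-36.   37.7  70.8  -0.1  71.8 -43.1]
shift cm [ 0.09 -0.09  0.34] turn -0.08
```

Request:
{"name": "apply_moves", "arguments": {"motion": [{"tx": 0, "ty": 0, "tz": -1, "turn": 0, "jaw": -1}, {"tx": 0, "ty": 0, "tz": -3, "turn": 0, "jaw": -1}, {"tx": 0, "ty": 0, "tz": -6, "turn": 0, "jaw": -1}, {"tx": 0, "ty": 0, "tz": -9, "turn": 0, "jaw": -1}, {"tx": 0, "ty": 0, "tz": -12, "turn": 0, "jaw": -1}]}}

```text
time_s: 4.95
position: [0.5769, -0.2737, 0.2271]
tool_rot: [[-0.126, 0.992, -0.006], [0.992, 0.126, 0.002], [0.002, -0.005, -1.0]]
ft_force: [0.2, 0.1, -2.2]
grip_width: 0.0132
```

Request:
{"name": "apply_moves", "arguments": {"motion": [{"tx": 0, "ty": 0, "tz": -1.5, "turn": 0, "jaw": -1}, {"tx": 0, "ty": 0, "tz": -2.5, "turn": 0, "jaw": -1}, {"tx": 0, "ty": 0, "tz": -2.5, "turn": 0, "jaw": -1}]}}

```text
time_s: 5.2
position: [0.5774, -0.2739, 0.2543]
tool_rot: [[-0.126, 0.992, -0.003], [0.992, 0.126, -0.001], [-0.0, -0.003, -1.0]]
ft_force: [0.6, -0.4, -1.9]
grip_width: 0.0129
```

```bash
python3 g.py 483.5 29.2 240 17.2
```

```text
t 5.2 pos [ 577.4 -273.9  254.3] psi 7.22 tilt z [-2.7e-03 -5.0e-04 -1.0e+00] F [ 0.6 -0.4 -1.9] T [-0.02  0.01 -0.02] w 12.9 q [-35.9  30.9  58.   -0.1  91.2 -43.2]
shift cm [31.25 -5.5   1.44] turn -9.98
```

Request:
{"name": "apply_moves", "arguments": {"motion": [{"tx": 2, "ty": -0.35, "tz": 0, "turn": 0, "jaw": -1}, {"tx": 4.5, "ty": -0.8, "tz": 0, "turn": 0, "jaw": -1}, {"tx": 7, "ty": -1.25, "tz": 0, "turn": 0, "jaw": -1}, {"tx": 9.5, "ty": -1.65, "tz": 0, "turn": 0, "jaw": -1}, {"tx": 12, "ty": -2.1, "tz": 0, "turn": 0, "jaw": -1}]}}

```text
time_s: 5.62
position: [0.5405, -0.1562, 0.2526]
tool_rot: [[-0.126, 0.992, -0.006], [0.992, 0.126, 0.001], [0.002, -0.005, -1.0]]
ft_force: [0.0, 0.4, -1.9]
grip_width: 0.0129
```

Request:
{"name": "apply_moves", "arguments": {"motion": [{"tx": 2.5, "ty": -0.45, "tz": 0, "turn": 0, "jaw": -1}, {"tx": 5, "ty": -0.9, "tz": 0, "turn": 0, "jaw": -1}, {"tx": 7.5, "ty": -1.3, "tz": 0, "turn": 0, "jaw": -1}, {"tx": 10, "ty": -1.75, "tz": 0, "turn": 0, "jaw": -1}, {"tx": 12, "ty": -2.1, "tz": 0, "turn": 0, "jaw": -1}]}}

```text
time_s: 6.03
position: [0.5033, -0.038, 0.2514]
tool_rot: [[-0.126, 0.992, -0.009], [0.992, 0.126, 0.002], [0.003, -0.008, -1.0]]
ft_force: [0.4, 0.2, -1.4]
grip_width: 0.013
```

Request:
{"name": "apply_moves", "arguments": {"motion": [{"tx": 2.5, "ty": -0.45, "tz": 0, "turn": -3, "jaw": -1}, {"tx": 5, "ty": -0.9, "tz": 0, "turn": -6, "jaw": -1}, {"tx": 6.5, "ty": -1.2, "tz": 0, "turn": -8, "jaw": -1}, {"tx": 7.2, "ty": -1.3, "tz": 0, "turn": -10, "jaw": -1}, {"tx": 7.2, "ty": -1.3, "tz": 0, "turn": -10, "jaw": -1}]}}

```text
time_s: 6.45
position: [0.4806, 0.0328, 0.251]
tool_rot: [[-0.3, 0.954, -0.011], [0.954, 0.3, 0.003], [0.006, -0.009, -1.0]]
ft_force: [0.1, -0.4, -2.2]
grip_width: 0.013
```

```bash
python3 g.py 483.5 29.2 175 17.2
```

```text
t 6.45 pos [480.6  32.8 251. ] psi 17.43 tilt z [-0.0106  0.0028 -0.9999] F [ 0.1 -0.4 -2.2] T [ 0.   -0.02  0.01] w 13.0 q [-10.2  15.1  84.    0.   81.5 -27.7]
shift cm [-0.47  0.24  7.59] turn 0.23
```

Request:
{"name": "apply_moves", "arguments": {"motion": [{"tx": -0.3, "ty": 0.15, "tz": 2.5, "turn": 0.2, "jaw": -1}, {"tx": -0.45, "ty": 0.2, "tz": 5, "turn": 0.2, "jaw": -1}, {"tx": -0.45, "ty": 0.2, "tz": 7, "turn": 0.2, "jaw": -1}, {"tx": -0.45, "ty": 0.2, "tz": 7.6, "turn": 0.2, "jaw": -1}, {"tx": -0.45, "ty": 0.2, "tz": 7.6, "turn": 0.2, "jaw": -1}]}}

```text
time_s: 6.87
position: [0.4827, 0.0286, 0.1734]
tool_rot: [[-0.295, 0.955, -0.014], [0.956, 0.295, 0.003], [0.007, -0.013, -1.0]]
ft_force: [0.6, -0.6, -1.0]
grip_width: 0.0131
```

Request:
{"name": "apply_moves", "arguments": {"motion": [{"tx": 0, "ty": 0, "tz": 0, "turn": 0, "jaw": -1}, {"tx": 0, "ty": 0, "tz": 0, "turn": 0, "jaw": -1}, {"tx": 0, "ty": 0, "tz": 0, "turn": 0, "jaw": -1}]}}

```text
time_s: 7.12
position: [0.4832, 0.0283, 0.1743]
tool_rot: [[-0.294, 0.956, -0.012], [0.956, 0.294, 0.003], [0.006, -0.011, -1.0]]
ft_force: [0.2, 0.5, -2.2]
grip_width: 0.013
```

```bash
python3 g.py 483.5 29.2 165 17.2; python3 - <<'E'
from h import *
o=[]
for n in("top","side"):
    im,d=get_image(n); np.savez(n+"1.npz",im=im,d=d);u,v=map(int,proj(n,[.4835,.029,.08])); u=min(max(u,50),590);v=min(max(v,50),430);print(n,u,v)
    o.append(cv2.resize(im[v-45:v+45,u-45:u+45],(396,396),interpolation=cv2.INTER_CUBIC))
cv2.imwrite("pics/s1.png",np.hstack(o)[...,::-1])
E
```

```text
t 7.12 pos [483.2  28.3 174.3] psi 17.12 tilt z [-0.0124  0.0029 -0.9999] F [ 0.2  0.5 -2.2] T [0.06 0.04 0.02] w 13.0 q [-10.7  19.7  91.1   0.   69.9 -27.8]
shift cm [0.07 0.06 0.93] turn -0.08
top 203 304
side 212 221
```

View pics/s1.png

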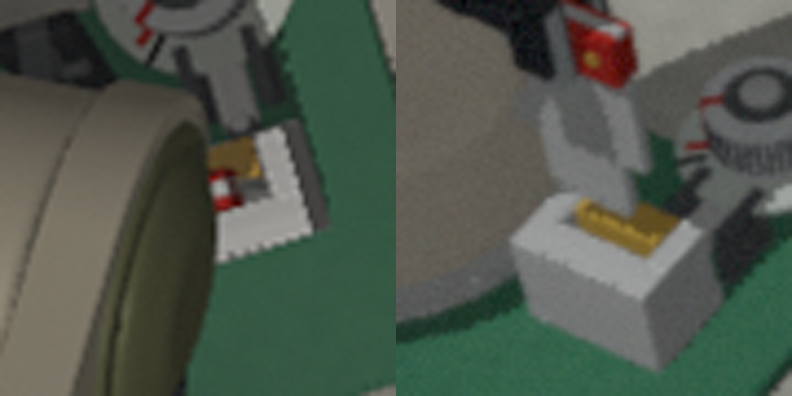

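```bash
cat > k.py <<'E'
from h import *
o=np.array([483.5,29.2]);a=np.radians(107.2);ex=np.array([np.cos(a),np.sin(a)]);ey=np.array([-ex[1],ex[0]])
def J(n,c,off,s,z):
    w=ray(n,(c[0]+.5)/s-.5+off[0],(c[1]+.5)/s-.5+off[1],z)[:2]*1000-o; return (w@ex).round(1),(w@ey).round(1)
if __name__=="__main__":
    S=lambda x,y,z:J("side",(x-396,y),(167,176),4.4,z)
    for t,x,y,z in(("foot R",632,213,.081),("foot L",558,180,.081),("slot edge L",572,222,.06),("slot edge R",655,253,.06),("front L",512,240,.06),("front R",645,297,.06),("right back",706,232,.06),("grip top R",636,38,.184),("grip bot R",632,87,.160)): print(t,S(x,y,z))
    T=lambda x,y,z:J("top",(x,y),(158,259),4.4,z)
    for t,x,y,z in(("top: stripe R end",238,188,.184),("front R",327,222,.06),("slot R end near",268,190,.06)): print(t,T(x,y,z))
E
python3 k.py
```

```text
foot R (np.float64(-16.3), np.float64(-1.1))
foot L (np.float64(21.5), np.float64(-1.3))
slot edge L (np.float64(17.5), np.float64(0.8))
slot edge R (np.float64(-23.1), np.float64(-1.9))
front L (np.float64(32.8), np.float64(20.8))
front R (np.float64(-34.0), np.float64(19.4))
right back (np.float64(-34.4), np.float64(-21.5))
grip top R (np.float64(-38.2), np.float64(-2.1))
grip bot R (np.float64(-33.8), np.float64(0.9))
top: stripe R end (np.float64(-35.5), np.float64(2.0))
front R (np.float64(-40.2), np.float64(20.9))
slot R end near (np.float64(-21.8), np.float64(2.3))
```

Request:
{"name": "apply_moves", "arguments": {"motion": [{"tx": -0.1, "ty": 0.05, "tz": 0.8, "turn": 0, "jaw": -1}, {"tx": -0.1, "ty": 0.05, "tz": 1.3, "turn": 0, "jaw": -1}, {"tx": -0.1, "ty": 0.05, "tz": 1.7, "turn": 0, "jaw": -1}, {"tx": -0.1, "ty": 0.05, "tz": 1.9, "turn": 0, "jaw": -1}, {"tx": -0.1, "ty": 0.05, "tz": 2.1, "turn": 0, "jaw": -1}]}}

```text
time_s: 7.63
position: [0.4834, 0.0278, 0.1527]
tool_rot: [[-0.295, 0.956, -0.013], [0.956, 0.295, 0.003], [0.007, -0.012, -1.0]]
ft_force: [0.4, 0.8, -1.7]
grip_width: 0.013
```

Request:
{"name": "apply_moves", "arguments": {"motion": [{"tx": 0, "ty": 0, "tz": 0.15, "turn": 0, "jaw": -1}, {"tx": 0, "ty": 0, "tz": 0.3, "turn": 0, "jaw": -1}, {"tx": 0, "ty": 0, "tz": 0.4, "turn": 0, "jaw": -1}, {"tx": 0, "ty": 0, "tz": 0.4, "turn": 0, "jaw": -1}]}}

```text
time_s: 7.97
position: [0.4835, 0.0278, 0.1486]
tool_rot: [[-0.295, 0.956, -0.013], [0.956, 0.295, 0.003], [0.007, -0.011, -1.0]]
ft_force: [1.0, -0.3, -2.9]
grip_width: 0.0129
```

```bash
python3 g.py 483.5 29.2 121.4 17.2
```

```text
t 7.97 pos [483.5  27.8 148.6] psi 17.14 tilt z [-0.0129  0.0031 -0.9999] F [ 1.  -0.3 -2.9] T [ 0.12 -0.24 -0.  ] w 12.9 q [-10.8  21.6  93.2   0.   66.  -27.9]
shift cm [0.12 0.07 2.72] turn -0.06
```

No resistance 5 mm into the mouth, so the foot is in the slot. Continuing with guard.

Request:
{"name": "apply_moves", "arguments": {"motion": [{"tx": 0, "ty": 0.05, "tz": 0.3, "turn": 0, "jaw": -1}, {"tx": 0, "ty": 0.05, "tz": 0.6, "turn": 0, "jaw": -1}, {"tx": 0, "ty": 0.05, "tz": 0.8, "turn": 0, "jaw": -1}, {"tx": 0, "ty": 0.05, "tz": 1.0, "turn": 0, "jaw": -1}, {"tx": 0, "ty": 0.05, "tz": 1.2, "turn": 0, "jaw": -1}]}}

```text
time_s: 8.38
position: [0.4839, 0.028, 0.1364]
tool_rot: [[-0.295, 0.956, -0.013], [0.956, 0.295, 0.003], [0.007, -0.011, -1.0]]
ft_force: [1.0, 0.6, -1.4]
grip_width: 0.0134
```

```bash
python3 g.py 483.5 29.2 121.4 17.2
```

```text
t 8.38 pos [483.9  28.  136.4] psi 17.14 tilt z [-0.0128  0.0032 -0.9999] F [ 1.   0.6 -1.4] T [ 0.09 -0.17 -0.02] w 13.4 q [-10.7  22.5  94.1   0.   64.1 -27.9]
shift cm [0.12 0.01 1.5 ] turn -0.06
```

Request:
{"name": "apply_moves", "arguments": {"motion": [{"tx": 0, "ty": 0.03, "tz": 0.3, "turn": 0, "jaw": -1}, {"tx": 0, "ty": 0.03, "tz": 0.6, "turn": 0, "jaw": -1}, {"tx": 0, "ty": 0.03, "tz": 0.9, "turn": 0, "jaw": -1}, {"tx": 0, "ty": 0.03, "tz": 1.1, "turn": 0, "jaw": -1}, {"tx": 0, "ty": 0.03, "tz": 1.2, "turn": 0, "jaw": -1}]}}

```text
time_s: 8.8
position: [0.484, 0.0281, 0.124]
tool_rot: [[-0.295, 0.956, -0.013], [0.956, 0.295, 0.003], [0.007, -0.012, -1.0]]
ft_force: [1.0, -0.5, -2.3]
grip_width: 0.013
```

Request:
{"name": "apply_moves", "arguments": {"motion": [{"tx": 0, "ty": 0, "tz": 0.15, "turn": 0, "jaw": -1}, {"tx": 0, "ty": 0, "tz": 0.3, "turn": 0, "jaw": -1}, {"tx": 0, "ty": 0, "tz": 0.4, "turn": 0, "jaw": -1}]}}

```text
time_s: 9.05
position: [0.4842, 0.0283, 0.1211]
tool_rot: [[-0.295, 0.955, -0.012], [0.956, 0.295, 0.003], [0.007, -0.011, -1.0]]
ft_force: [-4.9, 2.9, 21.7]
grip_width: 0.0129
```

```bash
python3 g.py 483.5 29.2 121.4 17.2
```

```text
t 9.05 pos [484.2  28.3 121.1] psi 17.15 tilt z [-0.0121  0.0033 -0.9999] F [-4.9  2.9 21.7] T [0.2  1.13 0.04] w 12.9 q [-10.7  23.8  95.2   0.1  61.7 -27.9]
shift cm [ 0.11 -0.04 -0.03] turn -0.05
```

Seated: 22 N upward at TCP z 121.1, against 121.4 predicted. Releasing and backing off.

Request:
{"name": "apply_moves", "arguments": {"motion": [{"tx": 0, "ty": 0, "tz": -0.05, "turn": 0, "jaw": -0.6}, {"tx": 0, "ty": 0, "tz": -0.05, "turn": 0, "jaw": 0}, {"tx": 0, "ty": 0, "tz": -0.05, "turn": 0, "jaw": 0}, {"tx": 0, "ty": 0, "tz": -0.05, "turn": 0, "jaw": 0}]}}

```text
time_s: 9.38
position: [0.4841, 0.0283, 0.1215]
tool_rot: [[-0.295, 0.955, -0.012], [0.956, 0.295, 0.003], [0.007, -0.011, -1.0]]
ft_force: [-0.6, 0.2, 0.0]
grip_width: 0.0425
```

Request:
{"name": "apply_moves", "arguments": {"motion": [{"tx": 0, "ty": 0, "tz": -1.5, "turn": 0, "jaw": 0}, {"tx": 0, "ty": 0, "tz": -4, "turn": 0, "jaw": 0}, {"tx": 0, "ty": 0, "tz": -6.5, "turn": 0, "jaw": 0}, {"tx": 0, "ty": 0, "tz": -9, "turn": 0, "jaw": 0}, {"tx": 0, "ty": 0, "tz": -11, "turn": 0, "jaw": 0}]}}

```text
time_s: 9.8
position: [0.4856, 0.0278, 0.2333]
tool_rot: [[-0.295, 0.955, -0.011], [0.956, 0.295, 0.003], [0.006, -0.01, -1.0]]
ft_force: [0.9, -0.8, 0.6]
grip_width: 0.0428
```

```bash
python3 g.py 574 41.2 220 -33; python3 - <<'E'
from h import *
im,d=get_image("side");np.savez("side2.npz",im=im,d=d)
cv2.imwrite("pics/s2.png",cv2.resize(im[160:280,140:300],(640,480),interpolation=cv2.INTER_CUBIC)[...,::-1])
P=cloud("side",d);hsv=cv2.cvtColor(im,cv2.COLOR_RGB2HSV)
m=((hsv[...,0]<8)|(hsv[...,0]>172))&(hsv[...,1]>150)&(hsv[...,2]>70)&(P[...,2]>.09)&(P[...,1]>-.1)&(P[...,1]<.2)
print(m.sum(),P[m].mean(0),P[m].max(0),P[m].min(0))
E
```

```text
t 9.8 pos [485.6  27.8 233.3] psi 17.15 tilt z [-0.011   0.0029 -0.9999] F [ 0.9 -0.8  0.6] T [ 0.02 -0.05 -0.03] w 42.8 q [-10.7  16.4  85.2   0.   79.  -27.9]
shift cm [-1.34  8.86  1.23] turn 50.15
214 [0.48263528 0.01978281 0.12216862] [0.49986065 0.04846885 0.1334088 ] [ 0.47343698 -0.00279318  0.10691225]
```

View pics/s2.png

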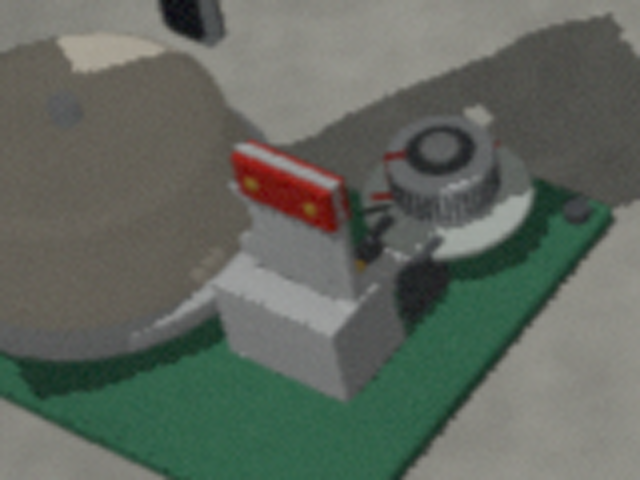

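Side view: the template stands upright on the cheeks with the grip at (290,185) and the bare edge towards the blank. The pointer (395,156) is still near open. Now over to the collar.

Request:
{"name": "apply_moves", "arguments": {"motion": [{"tx": -0.4, "ty": 2.5, "tz": 0, "turn": 7, "jaw": 0.65}, {"tx": -0.8, "ty": 5, "tz": 0, "turn": 14, "jaw": 0.65}, {"tx": -1.1, "ty": 7.5, "tz": 0, "turn": 21, "jaw": 0.65}, {"tx": -1.3, "ty": 8.8, "tz": 0, "turn": 28, "jaw": 0.65}, {"tx": -1.3, "ty": 8.9, "tz": 0, "turn": 35, "jaw": 0.65}]}}

```text
time_s: 10.27
position: [0.5776, 0.0416, 0.235]
tool_rot: [[0.312, 0.95, -0.006], [0.95, -0.312, 0.002], [0.0, -0.006, -1.0]]
ft_force: [-0.2, -0.7, -0.3]
grip_width: 0.0705
```

Request:
{"name": "apply_moves", "arguments": {"motion": [{"tx": 0, "ty": 0, "tz": 0, "turn": 7, "jaw": 0.65}, {"tx": 0, "ty": 0, "tz": 0, "turn": 14, "jaw": 0.65}, {"tx": 0, "ty": 0, "tz": 0, "turn": 15, "jaw": 0.65}, {"tx": 0, "ty": 0, "tz": 0, "turn": 15, "jaw": 0.65}]}}

```text
time_s: 10.6
position: [0.5775, 0.0417, 0.2347]
tool_rot: [[0.545, 0.838, -0.006], [0.838, -0.545, 0.002], [-0.002, -0.006, -1.0]]
ft_force: [0.3, 0.9, 0.1]
grip_width: 0.0705
```

```bash
python3 g.py 574 41.2 63 -33
```

```text
t 10.6 pos [577.5  41.7 234.7] psi -33.04 tilt z [-0.006  0.002 -1.   ] F [0.3 0.9 0.1] T [-0.01  0.07 -0.02] w 70.5 q [-7.6 25.4 70.7  0.1 84.2 25.4]
shift cm [-0.21 -0.16 17.17] turn -0.04
```

Request:
{"name": "apply_moves", "arguments": {"motion": [{"tx": -0.2, "ty": -0.15, "tz": 3, "turn": 0, "jaw": 0.65}, {"tx": -0.2, "ty": -0.15, "tz": 6.5, "turn": 0, "jaw": 0.65}, {"tx": -0.2, "ty": -0.15, "tz": 10, "turn": 0, "jaw": 0.65}, {"tx": -0.2, "ty": -0.15, "tz": 12.5, "turn": 0, "jaw": 0.65}, {"tx": -0.2, "ty": -0.15, "tz": 13, "turn": 0, "jaw": 0.65}]}}

```text
time_s: 11.02
position: [0.5723, 0.0412, 0.1005]
tool_rot: [[0.543, 0.84, -0.014], [0.84, -0.543, 0.003], [-0.005, -0.013, -1.0]]
ft_force: [-0.1, -0.5, 0.0]
grip_width: 0.0707
```

```bash
python3 g.py 574 41.2 62 -33
```

```text
t 11.02 pos [572.3  41.2 100.5] psi -32.86 tilt z [-0.0136  0.0031 -0.9999] F [-0.1 -0.5  0. ] T [-0.03  0.01 -0.04] w 70.7 q [-7.7 32.7 82.2  0.1 65.9 25.1]
shift cm [0.11 0.2  3.85] turn 0.14
```

Request:
{"name": "apply_moves", "arguments": {"motion": [{"tx": 0.1, "ty": 0.2, "tz": 1.5, "turn": 0, "jaw": 0.65}, {"tx": 0.1, "ty": 0.2, "tz": 2.5, "turn": 0, "jaw": 0.65}, {"tx": 0.1, "ty": 0.2, "tz": 3.3, "turn": 0, "jaw": 0.65}, {"tx": 0.1, "ty": 0.2, "tz": 3.8, "turn": 0, "jaw": 0.65}, {"tx": 0.1, "ty": 0.2, "tz": 3.8, "turn": 0, "jaw": 0.65}]}}

```text
time_s: 11.43
position: [0.574, 0.0411, 0.0623]
tool_rot: [[0.542, 0.84, -0.014], [0.84, -0.542, 0.003], [-0.005, -0.013, -1.0]]
ft_force: [-0.6, 0.1, 0.1]
grip_width: 0.0705
```

Request:
{"name": "apply_moves", "arguments": {"motion": [{"tx": 0, "ty": 0, "tz": 0, "turn": 0, "jaw": 0.4}, {"tx": 0, "ty": 0, "tz": 0, "turn": 0, "jaw": 0.1}, {"tx": 0, "ty": 0, "tz": 0, "turn": 0, "jaw": 0.1}, {"tx": 0, "ty": 0, "tz": 0, "turn": 0, "jaw": 0.1}, {"tx": 0, "ty": 0, "tz": 0, "turn": 0, "jaw": 0.1}], "squeeze": 40}}

```text
time_s: 11.85
position: [0.5728, 0.0419, 0.0634]
tool_rot: [[0.542, 0.84, -0.016], [0.841, -0.542, 0.004], [-0.005, -0.016, -1.0]]
ft_force: [-7.6, 4.0, 7.8]
grip_width: 0.0505
```

```bash
python3 g.py 574 41.2 62 -33
```

```text
t 11.85 pos [572.8  41.9  63.4] psi -32.8 tilt z [-0.0159  0.0043 -0.9999] F [-7.6  4.   7.8] T [ 0.58  1.15 -0.03] w 50.5 q [-7.7 35.5 84.1  0.1 61.3 25.1]
shift cm [0.   0.14 0.14] turn 0.2
```

Request:
{"name": "apply_moves", "arguments": {"motion": [{"tx": 0, "ty": -0.05, "tz": 0, "turn": 0, "jaw": 0}, {"tx": 0, "ty": -0.05, "tz": 0, "turn": 5, "jaw": 0}, {"tx": 0, "ty": -0.05, "tz": 0, "turn": 10, "jaw": 0}, {"tx": 0, "ty": -0.05, "tz": 0, "turn": 15, "jaw": 0}, {"tx": 0, "ty": -0.05, "tz": 0, "turn": 20, "jaw": 0}], "squeeze": 80}}

```text
time_s: 12.27
position: [0.5723, 0.0424, 0.0639]
tool_rot: [[0.799, 0.602, -0.016], [0.602, -0.799, 0.005], [-0.01, -0.013, -1.0]]
ft_force: [-1.5, 1.8, -0.3]
grip_width: 0.0494
```

```bash
python3 g.py 574 41.2 62 -81
```

```text
t 12.27 pos [572.3  42.4  63.9] psi -53.01 tilt z [-0.0159  0.0045 -0.9999] F [-1.5  1.8 -0.3] T [0.35 0.25 0.2 ] w 49.4 q [-7.6 35.5 84.2  0.2 61.3 45.3]
shift cm [0.07 0.21 0.19] turn 27.99
```

Request:
{"name": "apply_moves", "arguments": {"motion": [{"tx": 0, "ty": 0, "tz": 0, "turn": 5, "jaw": 0}, {"tx": 0, "ty": 0, "tz": 0, "turn": 10, "jaw": 0}, {"tx": 0, "ty": 0, "tz": 0, "turn": 15, "jaw": 0}, {"tx": 0, "ty": 0, "tz": 0, "turn": 20, "jaw": 0}, {"tx": 0, "ty": 0, "tz": 0, "turn": 25, "jaw": 0}]}}

```text
time_s: 12.68
position: [0.572, 0.0432, 0.0639]
tool_rot: [[0.979, 0.204, -0.017], [0.204, -0.979, 0.006], [-0.015, -0.009, -1.0]]
ft_force: [-0.4, 4.5, -4.4]
grip_width: 0.0498
```

```bash
python3 g.py 574 41.2 62 -81
```

```text
t 12.68 pos [572.   43.2  63.9] psi -78.23 tilt z [-0.0165  0.0061 -0.9998] F [-0.4  4.5 -4.4] T [1.17 0.   0.25] w 49.8 q [-7.6 35.5 84.2  0.3 61.3 70.5]
shift cm [0.16 0.24 0.19] turn 2.77
```

Request:
{"name": "apply_moves", "arguments": {"motion": [{"tx": 0, "ty": 0, "tz": 0, "turn": 3, "jaw": 0}, {"tx": 0, "ty": 0, "tz": 0, "turn": 6, "jaw": 0}, {"tx": 0, "ty": 0, "tz": 0, "turn": 6, "jaw": 0}]}}

```text
time_s: 12.93
position: [0.572, 0.0435, 0.0639]
tool_rot: [[0.995, 0.099, -0.016], [0.099, -0.995, 0.007], [-0.016, -0.008, -1.0]]
ft_force: [0.4, 1.0, -5.8]
grip_width: 0.0496
```

```bash
python3 g.py 574 41.2 62 -31; python3 - <<'E'
from h import *
o=[]
for n in("top","side"):
    im,d=get_image(n);u,v=map(int,proj(n,[.55,.03,.07])); o.append(cv2.resize(im[v-45:v+45,u-45:u+45],(396,396),interpolation=cv2.INTER_CUBIC))
cv2.imwrite("pics/c1.png",np.hstack(o)[...,::-1])
E
```

```text
t 12.93 pos [572.   43.5  63.9] psi -84.33 tilt z [-0.0163  0.0069 -0.9998] F [ 0.4  1.  -5.8] T [ 0.78 -0.29  0.02] w 49.6 q [-7.6 35.5 84.2  0.3 61.3 76.6]
shift cm [0.18 0.25 0.19] turn -53.33
```

View pics/c1.png

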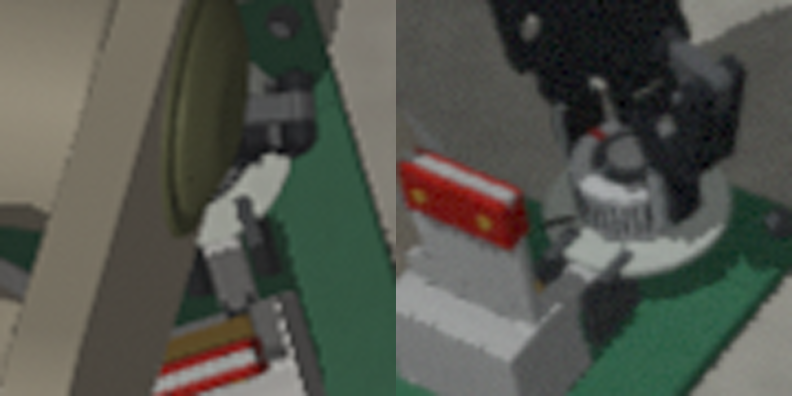

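The pointer has swung to side crop (597,133) and the collar is following the gripper. I'll turn a bit further to feel the bite.

Request:
{"name": "apply_moves", "arguments": {"motion": [{"tx": 0, "ty": 0, "tz": 0, "turn": 4, "jaw": 0}, {"tx": 0, "ty": 0, "tz": 0, "turn": 8, "jaw": 0}, {"tx": 0, "ty": 0, "tz": 0, "turn": 10, "jaw": 0}, {"tx": 0, "ty": 0, "tz": 0, "turn": 10, "jaw": 0}]}}

```text
time_s: 13.37
position: [0.5722, 0.0438, 0.064]
tool_rot: [[0.997, -0.072, -0.016], [-0.072, -0.997, 0.008], [-0.016, -0.007, -1.0]]
ft_force: [1.4, 2.8, -6.3]
grip_width: 0.049
```

```bash
python3 g.py 574 41.2 62 -31
```

```text
t 13.37 pos [572.2  43.8  64. ] psi -94.14 tilt z [-0.0157  0.0077 -0.9998] F [ 1.4  2.8 -6.3] T [ 1.15 -0.53  0.11] w 49.0 q [-7.6 35.5 84.2  0.4 61.3 86.4]
shift cm [0.2  0.25 0.19] turn -63.14
```

Request:
{"name": "apply_moves", "arguments": {"motion": [{"tx": 0, "ty": 0, "tz": 0, "turn": 0, "jaw": 0.65}, {"tx": 0, "ty": 0, "tz": 0, "turn": 0, "jaw": 0.65}, {"tx": 0, "ty": 0, "tz": 0, "turn": 0, "jaw": 0.65}]}}

```text
time_s: 13.62
position: [0.5724, 0.0436, 0.0645]
tool_rot: [[0.997, -0.071, -0.015], [-0.071, -0.997, 0.007], [-0.015, -0.006, -1.0]]
ft_force: [0.2, 0.7, -0.5]
grip_width: 0.0705
```

```bash
python3 g.py 574 41.2 62 -31; python3 - <<'E'
from h import *
im,d=get_image("side");u,v=map(int,proj("side",[.56,.035,.07])); cv2.imwrite("pics/c2.png",cv2.resize(im[v-40:v+40,u-40:u+40],(480,480),interpolation=cv2.INTER_CUBIC)[...,::-1])
E
```

```text
t 13.62 pos [572.4  43.6  64.5] psi -94.08 tilt z [-0.0148  0.007  -0.9999] F [ 0.2  0.7 -0.5] T [-0.05  0.03 -0.  ] w 70.5 q [-7.6 35.4 84.2  0.3 61.3 86.3]
shift cm [0.18 0.23 0.25] turn -63.08
```

View pics/c2.png

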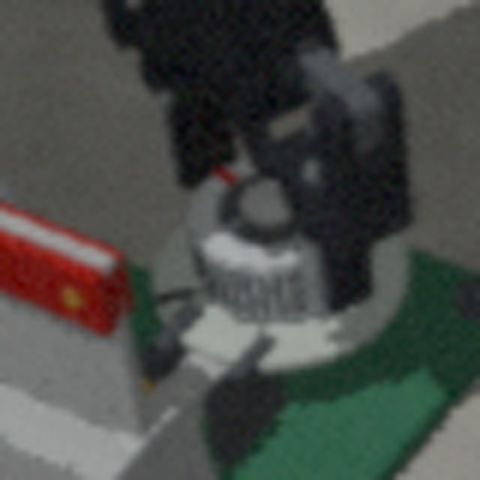

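```bash
python3 - <<'E'
from h import *
u,v=map(int,proj("side",[.56,.035,.07]))
f=lambda x,y,z:ray("side",(x+.5)/6-.5+u-40,(y+.5)/6-.5+v-40,z)[:2]*1000
p=f(225,173,.068); c=f(265,200,.074); k=f(172,297,.04)
c0=np.array([572.5,42.5])
for cc in(c,c0):
    A=lambda q:np.degrees(np.arctan2(*(q-cc)[::-1]))
    print(cc,p,k,"pointer",A(p),"open mark",A(k),"collar rad from lock(-y jig=17.2deg)",2.4-np.radians((A(p)-17.2)))
E
```

```text
[573.9500406   42.71601914] [575.78115351  67.07180875] [543.93556857  59.08804745] pointer 85.70048681378404 open mark 151.38880749069145 collar rad from lock(-y jig=17.2deg) 1.2044409658805086
[572.5  42.5] [575.78115351  67.07180875] [543.93556857  59.08804745] pointer 82.39410255937622 open mark 149.85524152002552 collar rad from lock(-y jig=17.2deg) 1.262148257456023
```

Request:
{"name": "apply_moves", "arguments": {"motion": [{"tx": 0, "ty": 0, "tz": 0, "turn": -7, "jaw": 0.65}, {"tx": 0, "ty": 0, "tz": 0, "turn": -14, "jaw": 0.65}, {"tx": 0, "ty": 0, "tz": 0, "turn": -21, "jaw": 0.65}, {"tx": 0, "ty": 0, "tz": 0, "turn": -28, "jaw": 0.65}, {"tx": 0, "ty": 0, "tz": 0, "turn": -35, "jaw": 0.65}]}}

```text
time_s: 14.08
position: [0.5725, 0.0434, 0.0649]
tool_rot: [[0.854, 0.519, -0.014], [0.519, -0.854, 0.007], [-0.009, -0.013, -1.0]]
ft_force: [-0.0, -0.1, 0.6]
grip_width: 0.0705
```

Request:
{"name": "apply_moves", "arguments": {"motion": [{"tx": 0, "ty": 0, "tz": 0, "turn": -7, "jaw": 0.65}, {"tx": 0, "ty": 0, "tz": 0, "turn": -14, "jaw": 0.65}, {"tx": 0, "ty": 0, "tz": 0, "turn": -21, "jaw": 0.65}, {"tx": 0, "ty": 0, "tz": 0, "turn": -28, "jaw": 0.65}, {"tx": 0, "ty": 0, "tz": 0, "turn": -28, "jaw": 0.65}]}}

```text
time_s: 14.5
position: [0.5727, 0.0432, 0.0652]
tool_rot: [[0.506, 0.862, -0.014], [0.862, -0.506, 0.006], [-0.001, -0.015, -1.0]]
ft_force: [-0.1, 0.3, -0.1]
grip_width: 0.0704
```

Request:
{"name": "apply_moves", "arguments": {"motion": [{"tx": 0, "ty": 0, "tz": 0.1, "turn": 0, "jaw": 0.3}, {"tx": 0, "ty": 0, "tz": 0.1, "turn": 0, "jaw": 0}, {"tx": 0, "ty": 0, "tz": 0.1, "turn": 0, "jaw": 0}, {"tx": 0, "ty": 0, "tz": 0.1, "turn": 0, "jaw": 0}, {"tx": 0, "ty": 0, "tz": 0.1, "turn": 0, "jaw": 0}], "squeeze": 90}}

```text
time_s: 14.92
position: [0.5734, 0.0428, 0.0651]
tool_rot: [[0.509, 0.861, -0.011], [0.861, -0.509, 0.005], [-0.001, -0.012, -1.0]]
ft_force: [-0.6, -1.6, 5.5]
grip_width: 0.0494
```

```bash
python3 g.py 574 41.2 62 -113
```

```text
t 14.92 pos [573.4  42.8  65.1] psi -30.59 tilt z [-0.0113  0.0053 -0.9999] F [-0.6 -1.6  5.5] T [-0.35 -0.11  0.07] w 49.4 q [-7.6 35.4 84.1  0.2 61.2 22.9]
shift cm [-0.11  0.14  0.31] turn 82.41
```

Regripped with the collar at about 1.2 rad. Now throwing it over centre.

Request:
{"name": "apply_moves", "arguments": {"motion": [{"tx": 0, "ty": 0, "tz": 0, "turn": 5, "jaw": 0}, {"tx": 0, "ty": 0, "tz": 0, "turn": 10, "jaw": 0}, {"tx": 0, "ty": 0, "tz": 0, "turn": 15, "jaw": 0}, {"tx": 0, "ty": 0, "tz": 0, "turn": 20, "jaw": 0}, {"tx": 0, "ty": 0, "tz": 0, "turn": 25, "jaw": 0}], "squeeze": 110}}

```text
time_s: 15.33
position: [0.5734, 0.0431, 0.0654]
tool_rot: [[0.828, 0.56, -0.011], [0.56, -0.828, 0.005], [-0.006, -0.011, -1.0]]
ft_force: [0.0, 2.5, 1.5]
grip_width: 0.0488
```

```bash
python3 g.py 574 41.2 62 -113
```

```text
t 15.33 pos [573.4  43.1  65.4] psi -55.93 tilt z [-0.0109  0.0055 -0.9999] F [0.  2.5 1.5] T [ 0.47 -0.05  0.55] w 48.8 q [-7.6 35.4 84.1  0.3 61.2 48.2]
shift cm [-0.06  0.2   0.34] turn 57.07
```

Request:
{"name": "apply_moves", "arguments": {"motion": [{"tx": 0, "ty": 0, "tz": 0, "turn": 5, "jaw": 0}, {"tx": 0, "ty": 0, "tz": 0, "turn": 10, "jaw": 0}, {"tx": 0, "ty": 0, "tz": 0, "turn": 15, "jaw": 0}, {"tx": 0, "ty": 0, "tz": 0, "turn": 20, "jaw": 0}, {"tx": 0, "ty": 0, "tz": 0, "turn": 25, "jaw": 0}]}}

```text
time_s: 15.75
position: [0.5734, 0.0436, 0.0654]
tool_rot: [[0.988, 0.151, -0.011], [0.151, -0.988, 0.006], [-0.01, -0.008, -1.0]]
ft_force: [0.3, 1.6, -0.1]
grip_width: 0.0488
```

```bash
python3 g.py 574 41.2 62 -113
```

```text
t 15.75 pos [573.4  43.6  65.4] psi -81.31 tilt z [-0.0109  0.0064 -0.9999] F [ 0.3  1.6 -0.1] T [ 0.97 -0.13  0.31] w 48.8 q [-7.6 35.4 84.1  0.3 61.2 73.6]
shift cm [0.02 0.25 0.34] turn 31.69
```

Request:
{"name": "apply_moves", "arguments": {"motion": [{"tx": 0, "ty": 0, "tz": 0, "turn": 5, "jaw": 0}, {"tx": 0, "ty": 0, "tz": 0, "turn": 10, "jaw": 0}, {"tx": 0, "ty": 0, "tz": 0, "turn": 14, "jaw": 0}, {"tx": 0, "ty": 0, "tz": 0, "turn": 18, "jaw": 0}, {"tx": 0, "ty": 0, "tz": 0, "turn": 18, "jaw": 0}]}}

```text
time_s: 16.17
position: [0.5734, 0.044, 0.0654]
tool_rot: [[0.986, -0.168, -0.011], [-0.168, -0.986, 0.008], [-0.012, -0.006, -1.0]]
ft_force: [0.5, 1.5, -0.3]
grip_width: 0.0486
```

```bash
python3 g.py 574 41.2 62 -113
```

```text
t 16.17 pos [573.4  44.   65.4] psi -99.65 tilt z [-0.0107  0.0077 -0.9999] F [ 0.5  1.5 -0.3] T [ 1.13 -0.25 -0.35] w 48.6 q [-7.6 35.4 84.1  0.4 61.2 91.9]
shift cm [0.11 0.27 0.34] turn 13.35
```

Request:
{"name": "apply_moves", "arguments": {"motion": [{"tx": 0, "ty": 0, "tz": 0, "turn": 3, "jaw": 0}, {"tx": 0, "ty": 0, "tz": 0, "turn": 6, "jaw": 0}, {"tx": 0, "ty": 0, "tz": 0, "turn": 6, "jaw": 0}]}}

```text
time_s: 16.42
position: [0.5734, 0.0441, 0.0654]
tool_rot: [[0.962, -0.272, -0.011], [-0.272, -0.962, 0.008], [-0.012, -0.005, -1.0]]
ft_force: [-1.5, -0.3, -0.8]
grip_width: 0.0491
```

```bash
python3 g.py 574 41.2 62 -113
```

```text
t 16.42 pos [573.4  44.1  65.4] psi -105.78 tilt z [-0.0105  0.0084 -0.9999] F [-1.5 -0.3 -0.8] T [ 0.98 -0.34 -0.39] w 49.1 q [-7.6 35.3 84.1  0.5 61.2 98. ]
shift cm [0.14 0.27 0.34] turn 7.22
```

Torque has reversed (−0.35 N m), so it is past dead centre. On to the stop.

Request:
{"name": "apply_moves", "arguments": {"motion": [{"tx": 0, "ty": 0, "tz": 0, "turn": 3, "jaw": 0}, {"tx": 0, "ty": 0, "tz": 0, "turn": 6, "jaw": 0}, {"tx": 0, "ty": 0, "tz": 0, "turn": 6, "jaw": 0}]}}

```text
time_s: 16.67
position: [0.5721, 0.0447, 0.0656]
tool_rot: [[0.931, -0.365, -0.014], [-0.365, -0.931, 0.007], [-0.015, -0.002, -1.0]]
ft_force: [-6.1, 2.8, 4.2]
grip_width: 0.049
```

```bash
python3 g.py 574 41.2 62 -113
```

```text
t 16.67 pos [572.1  44.7  65.6] psi -111.41 tilt z [-0.0136  0.0073 -0.9999] F [-6.1  2.8  4.2] T [0.93 0.68 2.78] w 49.0 q [ -7.5  35.3  84.2   0.4  61.3 103.7]
shift cm [0.31 0.25 0.35] turn 1.59
```

Hit the stop (2.8 N m). Releasing and rising clear.

Request:
{"name": "apply_moves", "arguments": {"motion": [{"tx": 0, "ty": 0, "tz": 0, "turn": -1, "jaw": 0.3}, {"tx": 0, "ty": 0, "tz": 0, "turn": -1, "jaw": 0.65}, {"tx": 0, "ty": 0, "tz": 0, "turn": -1, "jaw": 0.65}, {"tx": 0, "ty": 0, "tz": 0, "turn": -1, "jaw": 0.65}]}}

```text
time_s: 17.0
position: [0.5724, 0.0444, 0.0656]
tool_rot: [[0.937, -0.349, -0.013], [-0.349, -0.937, 0.007], [-0.015, -0.002, -1.0]]
ft_force: [-0.1, -0.3, 1.4]
grip_width: 0.0702
```

Request:
{"name": "apply_moves", "arguments": {"motion": [{"tx": 0, "ty": 0, "tz": -2, "turn": 0, "jaw": 0.65}, {"tx": 0, "ty": 0, "tz": -5, "turn": 0, "jaw": 0.65}, {"tx": 0, "ty": 0, "tz": -8, "turn": 0, "jaw": 0.65}, {"tx": 0, "ty": 0, "tz": -11, "turn": 0, "jaw": 0.65}, {"tx": 0, "ty": 0, "tz": -14, "turn": 0, "jaw": 0.65}]}}

```text
time_s: 17.42
position: [0.5741, 0.0432, 0.2072]
tool_rot: [[0.937, -0.349, -0.013], [-0.349, -0.937, 0.007], [-0.014, -0.002, -1.0]]
ft_force: [0.5, -0.8, -0.2]
grip_width: 0.0701
```

```bash
python3 g.py 574 -150 220 -113; python3 - <<'E'
from h import *
im,d=get_image("side");u,v=map(int,proj("side",[.53,.035,.07])); print(u,v);cv2.imwrite("pics/c3.png",cv2.resize(im[v-50:v+50,u-60:u+60],(720,600),interpolation=cv2.INTER_CUBIC)[...,::-1])
E
```

```text
t 17.42 pos [574.1  43.2 207.2] psi -110.42 tilt z [-0.0128  0.007  -0.9999] F [ 0.5 -0.8 -0.2] T [-0.05 -0.02  0.02] w 70.1 q [ -7.6  26.5  73.7   0.3  80.6 102.8]
shift cm [ 6.71 18.11 -1.41] turn 2.58
232 211
```

View pics/c3.png

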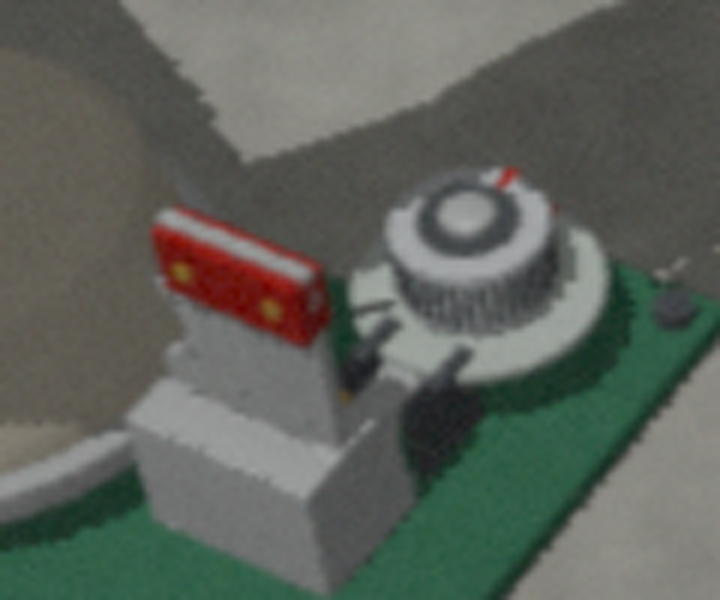

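The template is seated and upright, and the pointer (509,178) points to the far side, at the locked mark (a red spot shows at (555,210)). One numeric check, then hand in.

```bash
python3 - <<'E'
from h import *
from rig import close_job
f=lambda x,y,z:ray("side",(x+.5)/6-.5+232-60,(y+.5)/6-.5+211-50,z)[:2]*1000
p=f(509,178,.068);c=f(467,212,.074)
for cc in(c,np.array([573.,43.])): print(p,cc,"collar rad",2.4-np.radians(np.degrees(np.arctan2(*(p-cc)[::-1]))-17.2))
d1=np.load("side0.npz")["im"].astype(int);im,_=get_image("side")
print("rack/finial/brush change",[np.abs(im[b].astype(int)-d1[b]).mean().round(1) for b in(np.s_[290:345,325:370],np.s_[190:245,365:402],np.s_[275:355,410:505])])
close_job()
E
```

```text
[597.61552315  50.57373236] [574.85524696  41.84436823] collar rad 2.3339642363734336
[597.61552315  50.57373236] [573.  43.] collar rad 2.4017078965471836
rack/finial/brush change [np.float64(6.7), np.float64(5.3), np.float64(5.3)]
the job is handed in; nothing more can be done
```

The red template is fitted and clamped, and the job is handed in; the hand-in gives no verdict.

- **Template:** I lifted it out of the rack and slid it into the slot. It met the stop with about 22 N at TCP z 121.1 mm, against 121.4 mm predicted for fully home. The side view shows it upright on the cheeks with its profiled edge towards the blank.
- **Collar:** I turned it clockwise, opened the jaws and took a fresh grip with the collar at about 1.2 rad. On the throw, torque rose to 0.55 N m and reversed to about −0.39 N m past dead centre. It reached the stop at 2.8 N m. After I let go, the pointer read 2.33 to 2.40 rad, depending on which centre estimate I used, so it is at its mark.
- **Other items:** The rack with the plain template, the finial and the brush show only small brightness changes from the first picture. I didn't measure their positions.
- **Not clear-cut:**
  - The bite torque on the first turn was weak and noisy (0.02 to 0.25 N m), so I judged the bite mostly by angle.
  - The top and side views disagreed by about 2 mm on the jig, so I made the insertion by force.
  - I couldn't measure the jaw's clamping force directly.

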